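Start the hold-down bolt of a tray pallet

ROBOT

A 6-joint arm with a two-finger parallel gripper is mounted at the origin on the work surface. World frame = base frame: x ahead of the robot, y to its left, z up, the work surface at z = 0. Lengths are in m, angles in rad, forces in N, time in s.
With the tool pointing down it reaches from about 0.25 to 0.775 m from the base axis. Payload 4 kg.
Tool frame: the origin (TCP) lies between the finger pads, 19 mm behind the fingertips; this is the grasp point; z points along the fingers, y is the line along which they close (so a half turn about z gives the same grasp; the last joint's range is limited). The gripper opens to 94 mm and grips with 3 to 60 N. Pads are 16 mm wide; open, the fingers measure 119 mm over their backs; the gripper's body (75 mm by 177 mm) begins 78 mm behind the grasp point.
Start: joints at [1.223, 0.087, 1.371, -0, 1.684, -0.103], TCP at [0.133, 0.534, 0.224] pointing down, gripper open.
Joint ranges: [-3.1, 3.1], [-0.76, 2.03], [0.27, 2.55], [-1.08, 4.22], [0.17, 2.65], [-2.57, 2.57]. Speed limits (rad/s): [2.79, 2.79, 3.14, 3.14, 3.14, 3.14].

INTERFACE

Orientations are given as [roll, pitch, yaw] about the fixed x, y, z axes, in that order (R = Rz(yaw) Ry(pitch) Rx(roll)).
In Python, from bench import * gives the robot as it stands.
- The arm moves only by the shell command python3 -m creep 'ROWS'. ROWS is a JSON list of rows, 1 to 20 of them, each an object with the fields finger_gap (the finger opening in m), x, y, z (the shift in fractions of the full range, 1 being 0.5 m), twist (a turn about the tool's z in parts of the range, where 1.0 means pi/2 rad); a field left out counts as zero (the opening has to be given); each row shifts and turns the commanded pose from where the row before left it, along the tool's axes as they then stand; what a row does not reach is not made up. A row lasts 1/12 s, in which the tool goes at most 0.0417 m and 0.125 rad, less where a joint would pass 70% of its speed; a pose out of reach is approached as far as the arm can. The fingers move at their own pace and stop on an object; the grip force is fixed at half the most. Time passes only in rows, so rows that do not move let the fingers close. It prints the time, the measured TCP pose, the force, the opening and the grip force at its end. No shift or turn number may pass 1 either way. Input that does not fit is refused with a message, and nothing moves.
- get_obs(): the state, without advancing time (a new reading comes with each control period).
- snapshot(name): name is "scene" or "side" or "wrist"; returns a dict with "color" (420x560x3 uint8, blue, green, red), "fx", "fy", "cx", "cy" (pixels), "extrinsics" (4x4, takes a point from world to camera coordinates). Camera axes: x right, y down, z forward; pixel columns grow to the right and rows downward; lengths in m; the calibration is good to about 2 mm. A picture is of the moment at which its call begins. There is no depth.
- close_job(): hands the job in; it is judged then, once.
The state is a dict: "time": time; "joint_positions": joint angles; "qvel": joint speeds; "joint_torque": joint torques, N m; "tool_pos": TCP position; "ee_rot": TCP orientation; "wrist_force": force on the tool from outside, world axes, zero at the start; "wrist_torque": the same for the moment, N m; "width": finger opening in m; "finger_force": force on a finger pad.
Only numpy, scipy, OpenCV 4.12 (cv2) and the standard library are available. Lean on these libraries where they do the work, as an engineer would, in place of code of your own. Each camera call takes 0.05 s, during which the arm holds its last target. There are 200 camera calls.

TASK

One of the two tray pallets still has its hand-knob bolt standing high and not started; the other one is already screwed home, so leave it as it is. Start the standing bolt the careful way so that its thread cannot cross: turn it backward (anticlockwise seen from above) until it drops into the thread, then turn it forward (clockwise) by one full turn. Finish there, still gripping its knob and holding it still, and leave everything else on the bench where it is.

Things in the scene. Friction and masses are not known exactly. Their poses are not given: they have to be found in the camera images.
- bolt: The bolt to start: upright steel bolt, right-hand thread 22 mm wide, 5 mm pitch, with a black round fluted hand knob 38 mm wide, 26 mm high (any yaw grips). Origin: centre of the knob's underside, z up; 77 mm above the bench at the start, 23 mm above the dark clamp strap it passes through, the highest thing near it. 0.2 to 0.4 kg, turns easily (0.03 N m), captive: can be lifted 4 mm only.
- knob_top (a point): Centre of the top of that knob, 26 mm above the bolt's origin, on its axis. The bolt merely rests with its thread end on the beginning of the boss's thread. Turned backward it climbs 0.8 mm per rad; after 0.7 to 2.7 rad its thread end passes the beginning of the boss's thread and it is free to drop 5 mm.
- bolt_turn (a joint): How far the bolt has been turned since the start, rad: 0 at the start, clockwise seen from above (forward, tightening) positive, backward negative; counts on over full turns. It drops by its own weight when the fingers let go, or when they press it down lightly; gripped at a fixed height it hangs in the fingers without dropping. After the drop it follows its thread, 5 mm down per clockwise turn.
- bolt_sink (a joint): How far the bolt is down, m: 0 with its thread end on the very beginning of the boss's thread, growing downward. About 0.0005 to 0.0023 at the start, just under 0.005 right after the drop, 0.010 one full turn after it; 0.024 with the knob home on the strap.
- open_pallet: The pallet of the bolt to be started, fixed to the bench: aluminium plate 220 x 130 x 14 mm with a reddish brown tray of black parts (134 x 100 mm, top 46 mm above the bench), a steel boss 44 mm in diameter and a dark flat clamp strap (94 x 34 mm) from the boss to the tray. Origin: centre of the plate's underside; x along the plate's length; the bolt's axis is at x = -80 mm, y = 0.
- done_bolt (a joint): The turn of the other pallet's bolt, rad, 0 at the start: leave it.
- done_pallet: The other pallet, built alike and fixed, its bolt screwed home: the same black knob sits directly on the strap (54 to 80 mm above the bench) at x = -80 mm, y = 0 of this pallet. Origin: centre of the plate's underside.
- screw_bin: Loose blue open bin with screws, 100 x 150 x 60 mm high, bystander. Origin: centre of its underside.
- driver: Loose pale blue electric screwdriver lying on the bench, 196 mm long along its x, 34 mm thick, bystander. Origin: on its underside.
- blister: Loose clear plastic tray, 200 x 150 x 32 mm high, bystander. Origin: centre of its underside.

How it is judged:
On the way:
1. the bolt has been turned backward and has dropped into the thread (value of joint bolt_turn below -0.3 rad and value of joint bolt_sink above 0.0037 m), for 0.1 s.
At the end, for the whole second after the job is handed in: Bolt turned in by one turn after the drop, a quarter more or less (bolt_sink 8.6 to 11.6 mm), standing still, gripped with over 2 N by fingers beside its knob (TCP within 20 mm of its axis, at most 12 mm above its top); other bolt turned under 0.2 rad, loose things moved under 20 mm (value of joint bolt_sink between 0.0086 and 0.0116 m and velocity of joint bolt_turn between -0.1 and 0.1 rad/s and contact force between the fingers and bolt above 2 N and value of joint done_bolt between -0.2 and 0.2 rad and distance of each of screw_bin, driver, blister from where it was at the start of the episode below 0.02 m and horizontal distance between the grasp point and knob_top below 0.02 m and z of the grasp point in the frame of bolt below 0.038 m); the arm keeps its last pose, push and grip.
It fails at once if the other pallet's bolt was turned (value of joint done_bolt above 0.3 rad or value of joint done_bolt below -0.3 rad).
It fails at once if a bystander was knocked about (distance of any of screw_bin, driver, blister from where it was at the start of the episode above 0.03 m).
It also fails if it takes over 67 s, if anything falls off the work surface, if the arm or the gripper's body presses on something with over 40 N, if the wrist force passes 120 N, or if a joint passes its speed limit or range.

## Working session

There is one attempt and no reset: what is moved stays moved. The work goes in short steps, Python scripts to look and compute and a shell command to move; the robot and the scene stay as the last step left them, time stands still between calls to the robot, and variables do not carry over. Pictures are saved under pics/ and viewed, at most 10 in all, crops included, and the job is handed in when it is done.

```bash
mkdir -p pics; ls; python3 - <<'E'
from bench import *
import cv2,numpy as np
o=get_obs();print(o)
ims=[snapshot(n) for n in("scene","side")]
for n,s in zip(("scene","side"),ims):
    cv2.imwrite(f"pics/{n}0.png",s["color"]);np.savez(f"{n}0.npz",**s);print(n,s["fx"],s["cx"],s["cy"],s["extrinsics"].round(3).tolist())
E
```

```text
pics
{'time': 0.0, 'joint_positions': array([ 1.22290553e+00,  8.79480895e-02,  1.37220299e+00, -7.64092570e-06,
        1.68361328e+00, -1.03107582e-01]), 'qvel': array([ 0.00025546, -0.00051967,  0.00096022, -0.00127385,  0.00085263,
       -0.00014299]), 'joint_torque': array([-1.40346879e-04, -3.40181959e+01, -3.02426291e+01,  7.18217622e-02,
        3.28514480e-02, -1.46993616e-04]), 'tool_pos': array([0.13313083, 0.53313163, 0.22313393]), 'ee_rot': array([-3.13943171e+00, -2.15968005e-04,  2.89680836e+00]), 'wrist_force': array([ 0.39226681,  0.00109961, -0.16375333]), 'wrist_torque': array([ 0.00010474,  0.0036905 , -0.000411  ]), 'finger_force': 0.0, 'width': 0.09407772957649652}
scene 384.0518313479712 276.6133299438568 206.83777829686494 [[0.003, 1.0, -0.022, 0.143], [0.551, -0.02, -0.834, -0.258], [-0.834, -0.01, -0.551, 1.591], [0.0, 0.0, 0.0, 1.0]]
side 453.4945712281273 282.4521983648647 205.2371594893766 [[0.905, -0.425, 0.003, -0.625], [-0.329, -0.704, -0.63, 0.167], [0.27, 0.569, -0.777, 1.275], [0.0, 0.0, 0.0, 1.0]]
```

View pics/scene0.png

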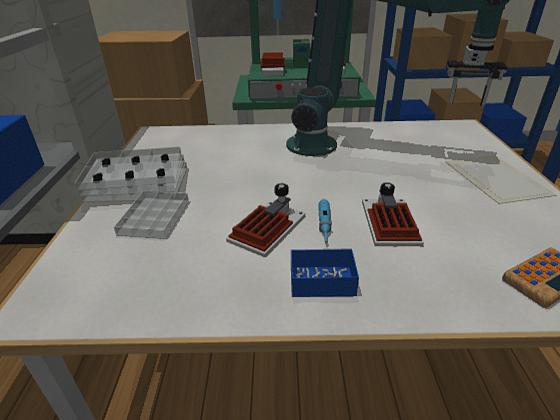

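View pics/side0.png

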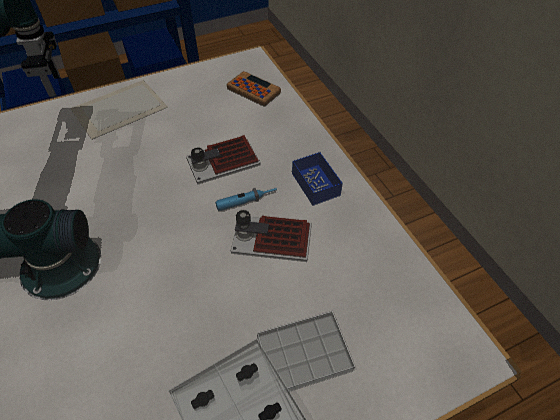

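The scene view shows knobs at about (281,190) and (387,190). In the side view they are at about (243,216) and (198,154). I'll triangulate both and look closer at crops.

```bash
cat > h.py <<'E'
import numpy as np,cv2
def ray(s,u,v):
    E=s["extrinsics"];R=E[:3,:3];c=-R.T@E[:3,3]
    d=R.T@np.array([(u-s["cx"])/s["fx"],(v-s["cy"])/s["fy"],1]);return c,d/np.linalg.norm(d)
def tri(*rs):
    A=sum(np.eye(3)-np.outer(d,d) for c,d in rs);b=sum((np.eye(3)-np.outer(d,d))@c for c,d in rs)
    p=np.linalg.solve(A,b);return p,[np.linalg.norm(np.cross(p-c,d)) for c,d in rs]
def plane(s,u,v,z):
    c,d=ray(s,u,v);return c+d*(z-c[2])/d[2]
def proj(s,p):
    q=s["extrinsics"][:3,:3]@p+s["extrinsics"][:3,3];return s["fx"]*q[0]/q[2]+s["cx"],s["fy"]*q[1]/q[2]+s["cy"]
E
python3 - <<'E'
import cv2,numpy as np
from h import *
S={n:dict(np.load(n+"0.npz")) for n in("scene","side")}
tiles=[]
P={}
for n,k,(u,v) in[("scene","A",(281,190)),("scene","B",(387,188)),("side","A",(243,215)),("side","B",(198,154))]:
    im=S[n]["color"];x0,y0=u-24,v-20
    c=im[y0:y0+50,x0:x0+66]
    m=(im[y0:y0+40,x0:x0+50].max(2)<45).astype(np.uint8)
    N,l,st,ce=cv2.connectedComponentsWithStats(m);i=1+np.argmax(st[1:,4]);print(n,k,st[i],ce[i]+[x0,y0])
    P[n,k]=ce[i]+[x0,y0]
    tiles.append(cv2.resize(c,None,fx=6,fy=6,interpolation=cv2.INTER_CUBIC)[:300,:396])
cv2.imwrite("pics/c.png",np.vstack([np.hstack(tiles[:2]),np.hstack(tiles[2:])]))
for k in"AB":print(k,tri(*[ray(S[n],*P[n,k]) for n in S]))
E
```

```text
scene A [ 18  14  13  12 114] [281.11403509 190.24561404]
scene B [ 17  15  15  13 126] [386.78571429 190.15873016]
side A [ 16  15  16  22 196] [242.3622449  220.67857143]
side B [ 15  14  35  22 253] [204.12648221 157.50592885]
A (array([ 0.50276912, -0.1307162 ,  0.08303189]), [np.float64(0.0021095575269273457), np.float64(0.0021095575269273045)])
B (array([0.49120245, 0.1794283 , 0.06403274]), [np.float64(0.008028962680564893), np.float64(0.008028962680564843)])
```

View pics/c.png

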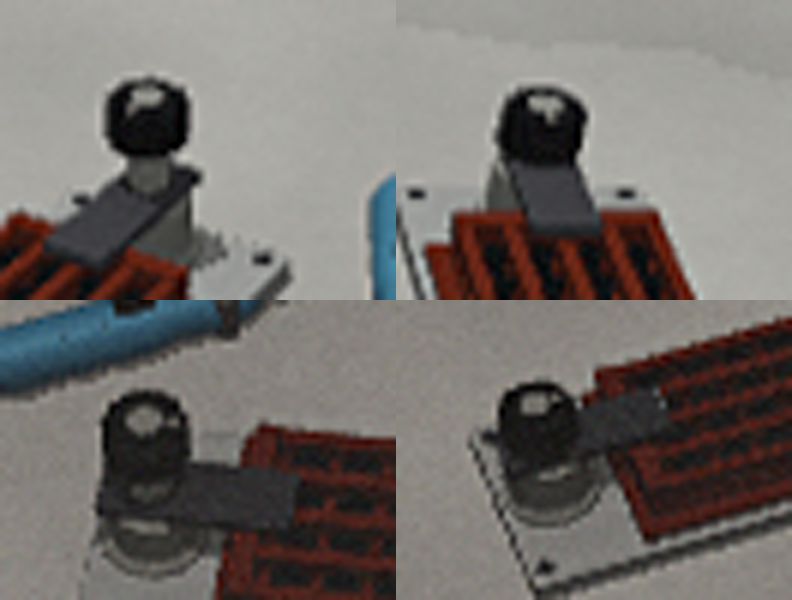

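Pallet A (scene (281,190), side (243,218)) has the standing bolt, since a shank is visible between its knob and the strap. B's knob sits on its strap. I'll refine A's position and work out the approach.

```bash
cat >> h.py <<'E'
def tool(o,d):
    from scipy.spatial.transform import Rotation as Ro
    return Ro.from_euler("xyz",o["ee_rot"]).as_matrix().T@np.asarray(d)
E
python3 - <<'E'
from bench import *
import numpy as np
from h import *
S={n:dict(np.load(n+"0.npz")) for n in("scene","side")}
p,e=tri(ray(S["scene"],281.7,189.5),ray(S["side"],243.2,217.8));print(p,e)
o=get_obs();print(tool(o,np.array([p[0],p[1],.2])-o["tool_pos"]))
E
```

```text
[ 0.50752681 -0.12809518  0.08915076] [np.float64(0.001003362344734803), np.float64(0.001003362344734948)]
[-0.52348642 -0.55077217  0.02421872]
```

The rows are not in the units I measure in: shifts go in shares of 0.5 m and turns go in shares of pi/2 rad. I convert before sending: -0.029 m / 0.5 = -0.058, -0.0275 m / 0.5 = -0.055.

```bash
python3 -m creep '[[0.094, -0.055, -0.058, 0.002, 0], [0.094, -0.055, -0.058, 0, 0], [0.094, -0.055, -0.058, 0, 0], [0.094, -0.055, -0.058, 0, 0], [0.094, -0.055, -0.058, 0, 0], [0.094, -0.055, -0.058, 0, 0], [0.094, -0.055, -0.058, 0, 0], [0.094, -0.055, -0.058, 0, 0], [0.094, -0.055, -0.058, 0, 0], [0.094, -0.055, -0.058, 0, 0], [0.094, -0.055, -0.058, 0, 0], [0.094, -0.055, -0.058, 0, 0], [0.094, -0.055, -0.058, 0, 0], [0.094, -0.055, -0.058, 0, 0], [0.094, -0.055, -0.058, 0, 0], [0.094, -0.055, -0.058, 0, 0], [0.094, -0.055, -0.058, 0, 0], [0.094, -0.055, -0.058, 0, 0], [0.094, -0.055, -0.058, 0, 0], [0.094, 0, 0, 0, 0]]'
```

```text
refused: ROWS must be a list of objects with named fields. Nothing was moved.
```

The error is about the shape of the input: a list of objects with named fields. Fixing that and sending the same move.

```bash
python3 -m creep '[{"finger_gap":0.094, "x":-0.055, "y":-0.058, "z":0.002}, {"finger_gap":0.094, "x":-0.055, "y":-0.058}, {"finger_gap":0.094, "x":-0.055, "y":-0.058}, {"finger_gap":0.094, "x":-0.055, "y":-0.058}, {"finger_gap":0.094, "x":-0.055, "y":-0.058}, {"finger_gap":0.094, "x":-0.055, "y":-0.058}, {"finger_gap":0.094, "x":-0.055, "y":-0.058}, {"finger_gap":0.094, "x":-0.055, "y":-0.058}, {"finger_gap":0.094, "x":-0.055, "y":-0.058}, {"finger_gap":0.094, "x":-0.055, "y":-0.058}, {"finger_gap":0.094, "x":-0.055, "y":-0.058}, {"finger_gap":0.094, "x":-0.055, "y":-0.058}, {"finger_gap":0.094, "x":-0.055, "y":-0.058}, {"finger_gap":0.094, "x":-0.055, "y":-0.058}, {"finger_gap":0.094, "x":-0.055, "y":-0.058}, {"finger_gap":0.094, "x":-0.055, "y":-0.058}, {"finger_gap":0.094, "x":-0.055, "y":-0.058}, {"finger_gap":0.094, "x":-0.055, "y":-0.058}, {"finger_gap":0.094, "x":-0.055, "y":-0.058}, {"finger_gap":0.094}]'
python3 - <<'E'
from bench import *
import cv2,numpy as np
from h import *
s=snapshot("wrist");cv2.imwrite("pics/w1.png",s["color"]);np.savez("w1.npz",**s)
o=get_obs();print(o["joint_positions"],o["tool_pos"],o["ee_rot"]);E=s["extrinsics"];print(-E[:3,:3].T@E[:3,3],proj(s,np.array([.5075,-.128,.103])),s["fx"])
E
```

```text
time: 1.77
tool_pos: [0.5083, -0.1332, 0.2209]
ee_rot: [-3.139, -0.002, 2.891]
wrist_force: [-1.1, 0.1, -0.8]
width: 0.094
finger_force: 0.0
[-3.59650157e-01  3.13399981e-02  1.43555299e+00 -2.13996194e-04
  1.67818250e+00 -1.68112125e+00] [ 0.50705857 -0.13026243  0.22122712] [ 3.14142074 -0.00348509  2.89224515]
[ 0.43082962 -0.11323993  0.38167149] (np.float64(286.4009670968054), np.float64(208.26519753434383)) 295.6971690369189
```

View pics/w1.png

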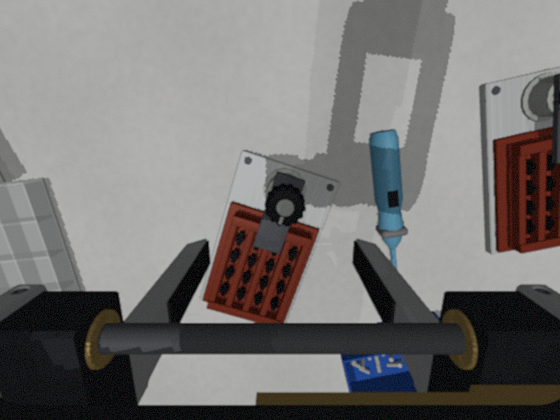

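The wrist view shows the knob top at about (285,206), 2 px from the prediction, so the two agree. I'll rotate to make room in joint 6 for the backward turn, then measure again from there.

Scaled: 0.125 rad / 1.5708 = 0.0796.

```bash
python3 -m creep '[{"finger_gap":0.094, "twist":0.0796}, {"finger_gap":0.094, "twist":0.0796}, {"finger_gap":0.094, "twist":0.0796}, {"finger_gap":0.094, "twist":0.0796}, {"finger_gap":0.094, "twist":0.0796}, {"finger_gap":0.094, "twist":0.0796}, {"finger_gap":0.094, "twist":0.0796}, {"finger_gap":0.094, "twist":0.0796}, {"finger_gap":0.094, "twist":0.0796}, {"finger_gap":0.094, "twist":0.0796}, {"finger_gap":0.094, "twist":0.0796}, {"finger_gap":0.094, "twist":0.0796}, {"finger_gap":0.094, "twist":0.0796}, {"finger_gap":0.094, "twist":0.0796}, {"finger_gap":0.094, "twist":0.0796}, {"finger_gap":0.094, "twist":0.0796}, {"finger_gap":0.094, "twist":0.0796}, {"finger_gap":0.094, "twist":0.0796}, {"finger_gap":0.094}, {"finger_gap":0.094}]'
python3 - <<'E'
from bench import *
import cv2,numpy as np
from h import *
s=snapshot("wrist");cv2.imwrite("pics/w2.png",s["color"]);np.savez("w2.npz",**s)
o=get_obs();print(o["joint_positions"],o["tool_pos"],o["ee_rot"])
W=[dict(np.load("w1.npz")),s];R=[]
for w in W:
    u,v=map(int,proj(w,np.array([.5075,-.128,.103])));g=cv2.GaussianBlur(w["color"],(3,3),0)
    m=cv2.inRange(g[v-30:v+30,u-30:u+30],(0,0,0),(45,45,45));m=cv2.morphologyEx(m,cv2.MORPH_CLOSE,np.ones((9,9)));m=cv2.morphologyEx(m,cv2.MORPH_OPEN,cv2.getStructuringElement(2,(21,21)))
    N,l,st,ce=cv2.connectedComponentsWithStats(m)
    for i in range(1,N):print(st[i],ce[i]+[u-30,v-30])
    i=1+np.argmax(st[1:,4]);R.append(ray(w,*(ce[i]+[u-30,v-30])));print("pred",u,v,"at z .095",plane(w,*(ce[i]+[u-30,v-30]),.097))
p,e=tri(*R);print(p,e,tool(o,p-o["tool_pos"]))
E
```

```text
time: 3.48
tool_pos: [0.5062, -0.1264, 0.2233]
ee_rot: [-3.141, -0.0, 0.651]
wrist_force: [-0.1, 0.8, 0.3]
width: 0.0938
finger_force: 0.0
[-3.53990127e-01  2.48516186e-02  1.43810558e+00  3.21619768e-04
  1.67889650e+00  5.66022829e-01] [ 0.50629492 -0.12665033  0.22330494] [-3.14120084e+00 -1.29888865e-04  6.50818003e-01]
[ 23   0  22  22 369] [289.62872629 188.6395664 ]
pred 286 208 at z .095 [ 0.49053763 -0.12039222  0.097     ]Traceback (most recent call last):
  File "<stdin>", line 12, in <module>
    return _wrapfunc(a, 'argmax', axis=axis, out=out, **kwds)
    return bound(*args, **kwds)
ValueError: attempt to get argmax of an empty sequence
```

View pics/w2.png

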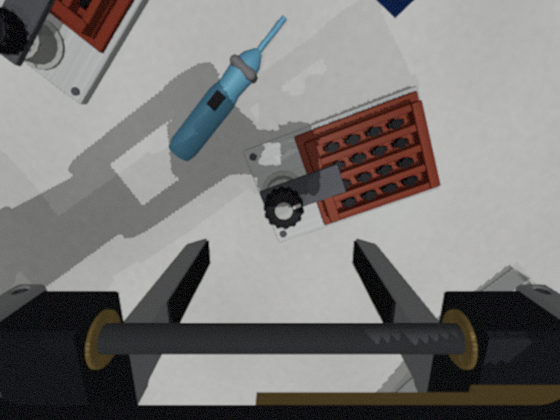

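The second wrist view has the knob outline centred at about (283.5,207.5), and the first has it at about (285,206). I'll triangulate those hand-read centres.

```bash
python3 - <<'E'
from bench import *
from h import *
W=[dict(np.load(f"w{i}.npz")) for i in(1,2)];S=dict(np.load("scene0.npz"));T=dict(np.load("side0.npz"))
R=[ray(W[0],285,206),ray(W[1],283.5,207.5)];o=get_obs()
for r in(R,R+[ray(S,281.7,189.5),ray(T,243.2,217.8)]):print(*tri(*r))
for w,u,v in((W[0],285,206),(W[1],283.5,207.5)):print(plane(w,u,v,.101))
p=tri(*R)[0];p[2]=.094;print(p,tool(o,p-o["tool_pos"]))
E
```

```text
[ 0.50699883 -0.12914839  0.09517705] [np.float64(5.674882510437892e-05), np.float64(5.6748825104376824e-05)]
[ 0.50734348 -0.12909698  0.09015654] [np.float64(0.0010407255887162669), np.float64(0.0016360985167003868), np.float64(0.0018354048389119298), np.float64(0.0007817957211136598)]
[ 0.50546583 -0.12887898  0.101     ]
[ 0.50825532 -0.1280639   0.101     ]
[ 0.50699883 -0.12914839  0.094     ] [-0.0009702   0.00246454  0.12930386]
```

Scaled: 0.03 m / 0.5 = 0.06, 0.0025 m / 0.5 = 0.005.

```bash
python3 -m creep '[{"finger_gap":0.094, "x":-0.002, "y":0.005, "z":0.06}, {"finger_gap":0.094, "z":0.06}, {"finger_gap":0.094, "z":0.06}, {"finger_gap":0.094, "z":0.04}, {"finger_gap":0.094, "z":0.02}, {"finger_gap":0.094, "z":0.018}, {"finger_gap":0.094}, {"finger_gap":0.094}]'; python3 - <<'E'
from bench import *
import cv2
from h import *
o=get_obs();print(o["tool_pos"],o["wrist_force"],tool(o,np.array([.507,-.129,.094])-o["tool_pos"]))
cv2.imwrite("pics/w3.png",snapshot("wrist")["color"])
E
```

```text
time: 4.2
tool_pos: [0.5079, -0.1303, 0.0951]
ee_rot: [3.141, -0.001, 0.647]
wrist_force: [0.7, 0.1, -1.0]
width: 0.0942
finger_force: 0.0
[ 0.50794163 -0.13028495  0.09514724] [ 0.65163438  0.14824705 -0.99896821] [ 2.30214778e-05 -1.59404764e-03  1.14559878e-03]
```

View pics/w3.png

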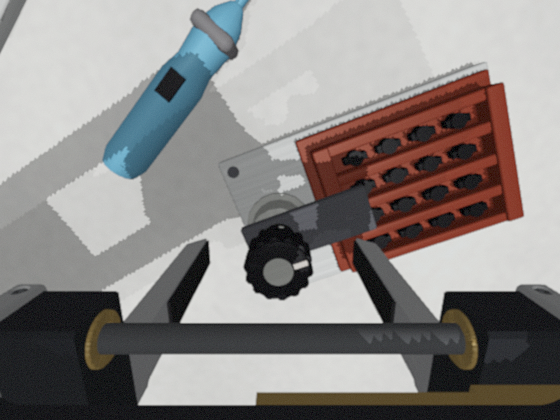

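The knob is at (278,270), between the fingers and near centre. Closing.

Scaled: -0.0015 m / 0.5 = -0.003, 0.001 m / 0.5 = 0.002.

```bash
python3 -m creep '[{"finger_gap":0.094, "y":-0.003, "z":0.002}, {"finger_gap":0.05}, {"finger_gap":0.05}, {"finger_gap":0.05}, {"finger_gap":0.03}, {"finger_gap":0.03}, {"finger_gap":0.03}, {"finger_gap":0.03}, {"finger_gap":0.03}, {"finger_gap":0.03}]'; python3 -c "
from bench import *;o=get_obs();print(o['wrist_force'],o['wrist_torque'],o['joint_positions'][5],o['tool_pos'])"
```

```text
time: 5.08
tool_pos: [0.5066, -0.1291, 0.0932]
ee_rot: [3.141, -0.0, 0.647]
wrist_force: [3.6, -3.9, -1.5]
width: 0.0375
finger_force: 26.9
[ 3.55713193 -3.88918567 -1.54473745] [-0.5832864  -0.18167905 -0.03073811] 0.566079315335312 [ 0.50659022 -0.12912004  0.09320846]
```

Scaled: 0.0005 m / 0.5 = 0.001, -0.1 rad / 1.5708 = -0.0637.

```bash
for i in 1; do python3 -m creep '[{"finger_gap":0.03, "y":0.001, "twist":-0.0637}, {"finger_gap":0.03, "twist":-0.0637}, {"finger_gap":0.03, "twist":-0.0637}, {"finger_gap":0.03, "twist":-0.0637}, {"finger_gap":0.03, "twist":-0.0637}, {"finger_gap":0.03, "twist":-0.0637}, {"finger_gap":0.03}, {"finger_gap":0.03}]'; done; python3 -c "
from bench import *;o=get_obs();print(o['wrist_force'],o['wrist_torque'],o['joint_positions'][5],o['tool_pos'])"
```

```text
time: 5.75
tool_pos: [0.5066, -0.1292, 0.0936]
ee_rot: [-3.141, -0.0, 1.244]
wrist_force: [-1.0, 1.2, 3.4]
width: 0.0375
finger_force: 30.0
[-1.03442054  1.21643795  3.38881005] [0.09602288 0.40718512 0.06762318] -0.032032382880255915 [ 0.50663155 -0.12919233  0.09355976]
```

Scaled: -0.1 rad / 1.5708 = -0.0637.

```bash
python3 -m creep '[{"finger_gap":0.03, "twist":-0.0637}, {"finger_gap":0.03, "twist":-0.0637}, {"finger_gap":0.03, "twist":-0.0637}, {"finger_gap":0.03, "twist":-0.0637}, {"finger_gap":0.03}]'; python3 -m creep '[{"finger_gap":0.03, "twist":-0.0637}, {"finger_gap":0.03, "twist":-0.0637}, {"finger_gap":0.03, "twist":-0.0637}, {"finger_gap":0.03, "twist":-0.0637}, {"finger_gap":0.03}]'
```

```text
time: 6.17
tool_pos: [0.5066, -0.1292, 0.0927]
ee_rot: [-3.141, -0.001, 1.646]
wrist_force: [0.9, 0.7, -2.2]
width: 0.0371
finger_force: 30.0
time: 6.58
tool_pos: [0.5066, -0.1291, 0.0923]
ee_rot: [-3.141, -0.001, 2.045]
wrist_force: [1.2, 0.5, -3.4]
width: 0.0375
finger_force: 30.0
```

Fz fell from +3.4 N to about −3.4 N, which is the bolt's weight hanging. The thread end has passed, so I'll lower it gently.

Scaled: 0.001 m / 0.5 = 0.002.

```bash
python3 -m creep '[{"finger_gap":0.03, "z":0.002}, {"finger_gap":0.03, "z":0.002}, {"finger_gap":0.03}]'; python3 -m creep '[{"finger_gap":0.03, "z":0.002}, {"finger_gap":0.03, "z":0.002}, {"finger_gap":0.03}]';  python3 -m creep '[{"finger_gap":0.03, "z":0.002}, {"finger_gap":0.03}, {"finger_gap":0.03}]'
```

```text
time: 6.83
tool_pos: [0.5066, -0.1291, 0.0906]
ee_rot: [-3.141, -0.001, 2.044]
wrist_force: [0.2, -0.0, -2.9]
width: 0.0376
finger_force: 30.0
time: 7.08
tool_pos: [0.5066, -0.1292, 0.0894]
ee_rot: [-3.141, -0.001, 2.046]
wrist_force: [-0.0, 1.6, -1.0]
width: 0.0377
finger_force: 30.0
time: 7.33
tool_pos: [0.5066, -0.1292, 0.0892]
ee_rot: [3.142, -0.0, 2.047]
wrist_force: [-3.9, 2.8, 5.5]
width: 0.0375
finger_force: 30.0
```

Scaled: -0.001 m / 0.5 = -0.002.

```bash
python3 -m creep '[{"finger_gap":0.06, "z":-0.002}, {"finger_gap":0.06}, {"finger_gap":0.06}, {"finger_gap":0.06}, {"finger_gap":0.06}]'; python3 - <<'E'
from bench import *
import cv2
from h import *
s=snapshot("side");cv2.imwrite("pics/s4.png",np.hstack([cv2.resize(a[185:255,210:275],None,fx=6,fy=6,interpolation=cv2.INTER_CUBIC) for a in(cv2.imread("pics/side0.png"),s["color"])]))
print(get_obs()["joint_positions"])
E
```

```text
time: 7.75
tool_pos: [0.5069, -0.1296, 0.0891]
ee_rot: [3.142, 0.0, 2.047]
wrist_force: [0.1, -0.7, 0.2]
width: 0.0601
finger_force: 0.0
[-3.58576278e-01  9.49059456e-02  1.63511206e+00 -6.62906017e-05
  1.41141080e+00 -8.34427264e-01]
```

View pics/s4.png

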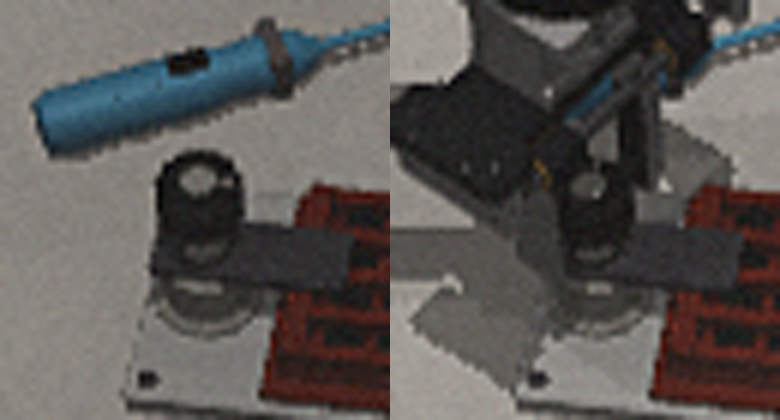

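Scaled: 0.001 m / 0.5 = 0.002.

```bash
python3 -m creep '[{"finger_gap":0.03, "z":0.002}, {"finger_gap":0.03}, {"finger_gap":0.03}, {"finger_gap":0.03}, {"finger_gap":0.03}, {"finger_gap":0.03}, {"finger_gap":0.03}]'; python3 -c "
from bench import *;o=get_obs();print(o['joint_positions'][5])"
```

```text
time: 8.38
tool_pos: [0.5067, -0.1294, 0.0882]
ee_rot: [-3.141, -0.0, 2.047]
wrist_force: [-0.8, -0.0, -0.8]
width: 0.0373
finger_force: 30.0
-0.8344381162018693
```

The knob top sits about 7 crop px (about 1.2 real px, or roughly 4–5 mm) lower than at the start, so the bolt has dropped. Next is the first forward half turn, following the thread down.

Scaled: 0.0001 m / 0.5 = 0.0002, 0.12 rad / 1.5708 = 0.0764.

```bash
python3 -m creep '[{"finger_gap":0.03, "z":0.0002, "twist":0.0764}, {"finger_gap":0.03, "z":0.0002, "twist":0.0764}, {"finger_gap":0.03, "z":0.0002, "twist":0.0764}, {"finger_gap":0.03, "z":0.0002, "twist":0.0764}, {"finger_gap":0.03, "z":0.0002, "twist":0.0764}, {"finger_gap":0.03, "z":0.0002, "twist":0.0764}, {"finger_gap":0.03, "z":0.0002, "twist":0.0764}, {"finger_gap":0.03, "z":0.0002, "twist":0.0764}, {"finger_gap":0.03, "z":0.0002, "twist":0.0764}, {"finger_gap":0.03, "z":0.0002, "twist":0.0764}, {"finger_gap":0.03, "z":0.0002, "twist":0.0764}, {"finger_gap":0.03, "z":0.0002, "twist":0.0764}, {"finger_gap":0.03, "z":0.0002, "twist":0.0764}, {"finger_gap":0.03}]'
python3 -m creep '[{"finger_gap":0.03, "z":0.0002, "twist":0.0764}, {"finger_gap":0.03, "z":0.0002, "twist":0.0764}, {"finger_gap":0.03, "z":0.0002, "twist":0.0764}, {"finger_gap":0.03, "z":0.0002, "twist":0.0764}, {"finger_gap":0.03, "z":0.0002, "twist":0.0764}, {"finger_gap":0.03, "z":0.0002, "twist":0.0764}, {"finger_gap":0.03, "z":0.0002, "twist":0.0764}, {"finger_gap":0.03, "z":0.0002, "twist":0.0764}, {"finger_gap":0.03, "z":0.0002, "twist":0.0764}, {"finger_gap":0.03, "z":0.0002, "twist":0.0764}, {"finger_gap":0.03, "z":0.0002, "twist":0.0764}, {"finger_gap":0.03, "z":0.0002, "twist":0.0764}, {"finger_gap":0.03, "z":0.0002, "twist":0.0764}, {"finger_gap":0.03}, {"finger_gap":0.03}]'; python3 -c "
from bench import *;o=get_obs();print(o['joint_positions'][5])"
```

```text
time: 9.55
tool_pos: [0.5064, -0.1293, 0.0869]
ee_rot: [-3.141, 0.001, 0.485]
wrist_force: [-1.8, 0.1, 0.3]
width: 0.0373
finger_force: 30.0
time: 10.8
tool_pos: [0.5065, -0.129, 0.0857]
ee_rot: [3.141, 0.001, -1.068]
wrist_force: [-1.8, 0.9, 2.0]
width: 0.0375
finger_force: 30.0
2.2807422705216625
```

Scaled: -0.12 rad / 1.5708 = -0.0764.

```bash
python3 -m creep '[{"finger_gap":0.06}, {"finger_gap":0.06}, {"finger_gap":0.06}, {"finger_gap":0.06}, {"finger_gap":0.06, "twist":-0.0764}, {"finger_gap":0.06, "twist":-0.0764}, {"finger_gap":0.06, "twist":-0.0764}, {"finger_gap":0.06, "twist":-0.0764}, {"finger_gap":0.06, "twist":-0.0764}, {"finger_gap":0.06, "twist":-0.0764}, {"finger_gap":0.06, "twist":-0.0764}, {"finger_gap":0.06, "twist":-0.0764}, {"finger_gap":0.06, "twist":-0.0764}, {"finger_gap":0.06, "twist":-0.0764}, {"finger_gap":0.06, "twist":-0.0764}, {"finger_gap":0.06, "twist":-0.0764}, {"finger_gap":0.06, "twist":-0.0764}, {"finger_gap":0.06}]'
python3 -m creep '[{"finger_gap":0.06, "twist":-0.0764}, {"finger_gap":0.06, "twist":-0.0764}, {"finger_gap":0.06, "twist":-0.0764}, {"finger_gap":0.06, "twist":-0.0764}, {"finger_gap":0.06, "twist":-0.0764}, {"finger_gap":0.06, "twist":-0.0764}, {"finger_gap":0.06, "twist":-0.0764}, {"finger_gap":0.06, "twist":-0.0764}, {"finger_gap":0.06, "twist":-0.0764}, {"finger_gap":0.06, "twist":-0.0764}, {"finger_gap":0.06, "twist":-0.0764}, {"finger_gap":0.06, "twist":-0.0764}, {"finger_gap":0.06, "twist":-0.0764}, {"finger_gap":0.06}, {"finger_gap":0.03}, {"finger_gap":0.03}, {"finger_gap":0.03}, {"finger_gap":0.03}, {"finger_gap":0.03}, {"finger_gap":0.03}]'; python3 -c "
from bench import *;o=get_obs();print(o['joint_positions'][5])"
```

```text
time: 12.3
tool_pos: [0.5069, -0.1295, 0.0857]
ee_rot: [3.141, -0.0, 0.489]
wrist_force: [-0.2, -0.4, -0.3]
width: 0.0599
finger_force: 0.0
time: 13.97
tool_pos: [0.5068, -0.1294, 0.0857]
ee_rot: [-3.142, -0.0, 2.046]
wrist_force: [-0.9, -0.2, 0.7]
width: 0.0374
finger_force: 30.0
-0.8336741578346174
```

Scaled: 0.0001 m / 0.5 = 0.0002, 0.12 rad / 1.5708 = 0.0764.

```bash
python3 -m creep '[{"finger_gap":0.03, "z":0.0002, "twist":0.0764}, {"finger_gap":0.03, "z":0.0002, "twist":0.0764}, {"finger_gap":0.03, "z":0.0002, "twist":0.0764}, {"finger_gap":0.03, "z":0.0002, "twist":0.0764}, {"finger_gap":0.03, "z":0.0002, "twist":0.0764}, {"finger_gap":0.03, "z":0.0002, "twist":0.0764}, {"finger_gap":0.03, "z":0.0002, "twist":0.0764}, {"finger_gap":0.03, "z":0.0002, "twist":0.0764}, {"finger_gap":0.03, "z":0.0002, "twist":0.0764}, {"finger_gap":0.03, "z":0.0002, "twist":0.0764}, {"finger_gap":0.03, "z":0.0002, "twist":0.0764}, {"finger_gap":0.03, "z":0.0002, "twist":0.0764}, {"finger_gap":0.03, "z":0.0002, "twist":0.0764}, {"finger_gap":0.03}]'
python3 -m creep '[{"finger_gap":0.03, "z":0.0002, "twist":0.0764}, {"finger_gap":0.03, "z":0.0002, "twist":0.0764}, {"finger_gap":0.03, "z":0.0002, "twist":0.0764}, {"finger_gap":0.03, "z":0.0002, "twist":0.0764}, {"finger_gap":0.03, "z":0.0002, "twist":0.0764}, {"finger_gap":0.03, "z":0.0002, "twist":0.0764}, {"finger_gap":0.03, "z":0.0002, "twist":0.0764}, {"finger_gap":0.03, "z":0.0002, "twist":0.0764}, {"finger_gap":0.03, "z":0.0002, "twist":0.0764}, {"finger_gap":0.03, "z":0.0002, "twist":0.0764}, {"finger_gap":0.03, "z":0.0002, "twist":0.0764}, {"finger_gap":0.03, "z":0.0002, "twist":0.0764}, {"finger_gap":0.03, "z":0.0002, "twist":0.0764}, {"finger_gap":0.03, "twist":0.0255}, {"finger_gap":0.03}, {"finger_gap":0.03}, {"finger_gap":0.03}, {"finger_gap":0.03}]'; python3 - <<'E'
from bench import *
import cv2
from h import *
s=snapshot("side");cv2.imwrite("pics/s5.png",np.hstack([cv2.resize(a[185:255,210:275],None,fx=6,fy=6,interpolation=cv2.INTER_CUBIC) for a in(cv2.imread("pics/side0.png"),s["color"])]))
o=get_obs();print(o["joint_positions"][5],o["qvel"][5])
E
```

```text
time: 15.13
tool_pos: [0.5064, -0.1293, 0.0844]
ee_rot: [-3.141, 0.001, 0.484]
wrist_force: [-2.0, 0.6, 1.3]
width: 0.0376
finger_force: 30.0
time: 16.63
tool_pos: [0.5065, -0.129, 0.0831]
ee_rot: [3.141, 0.001, -1.112]
wrist_force: [-2.2, 1.8, 3.5]
width: 0.0373
finger_force: 30.0
2.3244024023900343 0.0070172884539874535
```

View pics/s5.png

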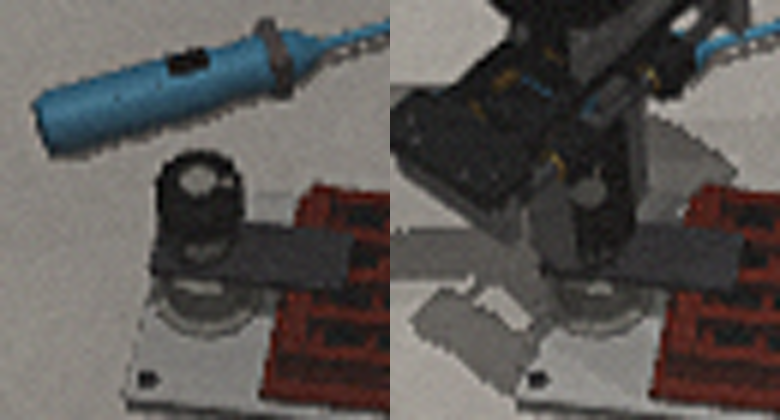

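The knob top is about 12 crop px (roughly 9 mm) lower than at the start, and the gripper holds it still at 30 N. This fits the drop plus one full turn, so I'm handing in.

```bash
python3 -c "
from bench import *;print(close_job())"
```

```text
the job is handed in; nothing more can be done
None
```

The standing bolt was turned back about 1.4 rad until it dropped into its thread, then forward about one full turn (6.27 rad in two strokes), and handed in at about 17 s with the knob gripped at 30 N and still; the hand-in returned no verdict, so the judge's result is not known.

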